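# Lock the access panel of a sewing-machine drive with its quarter-turn fastener

## Robot

A 6-joint arm with a two-finger parallel gripper is mounted at the origin on the work surface. World frame = base frame: x ahead of the robot, y to its left, z up, the work surface at z = 0. Lengths are in m, angles in rad, forces in N, time in s.
With the tool pointing down it reaches from about 0.275 to 0.775 m from the base axis. Payload 14.6 kg.
Tool frame: the origin (TCP) lies at the very end of the fingers, on their centre line; the grasp point (between the pads) lies 19 mm behind it; z points along the fingers, y is the direction in which the jaws open and shut (so a half turn about z gives the same grasp; the last joint's range is limited). The gripper opens to 85 mm and grips with 20 to 120 N. Pads are 22 mm wide; open, the fingers measure 114 mm over their backs; the gripper's body (76 mm by 85 mm) begins 54 mm behind the grasp point. The pads swing forward as they close: fully open they stand 13 mm farther back than shut.
Start: joints at [-1.389, 0.263, -0.048, 1.259, 0, 1.415], TCP at [0.173, -0.496, 0.231] pointing down, gripper open.
Joint ranges: [-2.65, 2.65], [-0.89, 1.7], [-1.18, 1.37], [-2.13, 2.11], [-1.35, 1.29], [-3.14, 3.14]. Speed limits (rad/s): [1.89, 1.89, 2.57, 2.79, 3.14, 3.14].

## Interface

Orientations are given as a unit quaternion [x, y, z, w].
In Python, from rig import arm gives the robot as it stands.
- The arm moves only by the tool send_rows, never from a script. Its argument "targets" is one flat list of numbers, 7 for each row, row after row: the finger opening in cm, from 0 to 8.54, then the shift along the tool's x, y, z in cm, then the turn, a rotation vector about the tool's x, y, z in degrees. A call has 1 to 20 rows; each row shifts and turns the commanded pose from where the row before left it, along the tool's axes as they then stand; what a row does not reach is not made up. A row lasts 1/8 s, in which the tool goes at most 62.5 mm and 10.7 degrees, less where a joint would pass 70% of its speed; a pose out of reach is approached as far as the arm can. A call is refused whole if a number of a shift passes 6.25 or a number of a turn 10.7, either way. A call with a gripper value outside its range is refused whole. The fingers move at their own pace and stop on an object; "newtons" is the grip in N (left out, the last holds). Time passes only in rows, so rows that do not move let the fingers close. It gives the time, the measured TCP pose, the force and the opening at its end, in the units of the state.
- arm.state(): the state, without advancing time (a new reading comes with each control period).
- arm.grab_frame(name): name is "scene" or "top"; returns (picture, depth): 384x512x3 uint8, red, green, blue; 384x512 float32, m along the optical axis (not along the pixel's ray), 0 where there is no reading.
- arm.get_calibration(name): a dict with "fx", "fy", "cx", "cy" (pixels), "k1" (the pictures are not rectified: a ray, as slopes to the right and down, at radius r is drawn at 1 + k1 r^2 times it, then the intrinsics apply), "world_from_camera" (4x4, takes a point from camera to world coordinates). Camera axes: x right, y down, z forward; pixel columns grow to the right and rows downward; lengths in m; the calibration is good to about 2 mm. A picture is of the moment at which its call begins. get_calibration takes no time and is no camera call.
- arm.hand_in(): hands the job in, once; it reports no verdict.
The state is a dict: "time_s": time; "joints": joint angles; "dq": joint speeds; "effort": joint torques, N m; "ee_pos": TCP position; "orientation": TCP orientation; "contact_force": force on the tool from outside, world axes, zero at the start; "moment": the same for the moment, N m; "gripper_width": finger opening in m.
Only numpy, scipy, OpenCV 4.12 (cv2) and the standard library are available. Lean on these libraries where they do the work, as an engineer would, in place of code of your own. Each camera call takes 0.05 s, during which the arm holds its last target. There are 200 camera calls.

## Task

Take the loose red wing fastener out of its wooden block, put it into the empty slot of the drive's access panel, press it down against the spring and turn it a quarter turn clockwise (seen from above) until it springs up into its locked detent like the fastener beside it, then let go. The slot's plate floats a little, so feel for the slot; do not force it: never load the drive with more than about 40 N in all through the fastener, and leave the oil bottle, thread spool and screwdriver where they are.

Things in the scene. Friction and masses are not known exactly. Their poses are not given: they have to be found in the camera images.
- wing (a point): Loose fastener: red upright wing (42 long x 12 thick x 32 high) on a steel collar (24 dia x 5), shaft 9 dia, lugs below; about 90 g. This point is mid-grip on its axis: 11 below the wing's top, 21 above the collar's top, 26 above the collar's underside. z up, x along the wing, y through its thickness. It starts standing in the block, collar resting on the block.
- block: Fixed wooden parking block, 90 (x) x 60 (y) x 25 high, with a slot along its x axis in which the fastener stands, loosely (about 2 mm). Origin at the centre of its underside.
- drive: Fixed drive: green case 170 (x) x 260 (y) x 60 high with an aluminium top panel and a grey motor on its far side (to x = +193, height 106). Origin under the case's centre, z up. At y = -85 stands an identical fastener, already locked (fixed, top 107.5 above the bench).
- slot (a point): Reference mark at the inner end of the slot's float, level with the plate's top: x 0, y +40, z 64 in the drive's frame, same axes. The slot, 40 long (x) x 11 wide (y), is in a steel plate 76 x 78 x 4 that floats on the case: its centre lies 4 to 18 mm from here towards +y (not off in x), held by about 25 N of friction. This point does not follow it: find the slot by feel or sight.
- oil: Loose white oil bottle with a red cap, 52 diameter x 130 high, standing; origin at the centre of its underside.
- spool: Loose blue thread spool, 36 diameter x 45 high, standing; origin at the centre of its underside.
- driver: Loose screwdriver with an orange handle lying on the bench, along its x axis.
- lugs (a point): Middle of the fastener's two lugs, together a steel bar 36 long x 8 wide x 5 high, parallel to the wing. It lies 39 below the wing point and 13 below the collar's underside; the round shaft tip is 4.5 below it. Axes as the wing's.
- spring (a point): Top of the spring plunger under the slot (given at mid-float; it moves with the slot), 9 below the plate's top. It meets the shaft tip when the collar's underside is 8.5 above the plate: 3 N there, 1 N more per mm. The lugs turn only with the collar less than 2.5 above the plate (about 9 N); at 0 the collar meets the plate, rigid.
- locked (a point): Where the wing point ends up when locked (given at mid-float, 11 from the slot mark; up to 7 mm off along y): 32.5 above the plate, collar's underside 6.5 above it. Stops under the plate let the fastener turn only clockwise seen from above, from wing along the drive's x to wing along its y (90 degrees, up to 10 degrees of play). There, let up, the spring lifts it into the detent.
Mind the look-alikes: they are no part of the job. What is meant by the part that bears wing is not green or white, and is the larger of those in its own colour.

How it is judged:
On the way, in this order (a step that is already met when the one before it is completed fails the run):
1. the fastener's lugs are in the panel's slot, its collar less than 11 mm above the plate (z of wing in the frame of slot below 0.037 m and horizontal distance between wing and locked below 0.013 m and angle between the x axis of wing and the x axis of drive, either way round below 0.35 rad), for 0.1 s.
2. it is pressed down and being turned beneath the plate (z of wing in the frame of slot below 0.031 m and horizontal distance between wing and locked below 0.013 m and angle between the x axis of wing and the x axis of drive, either way round above 0.6 rad), for 0.04 s.
At the end, for the whole second after the job is handed in: The fastener is released and sits locked in the panel: wing across the slot (within 0.25 rad of the drive's y axis), upright within 0.15 rad, risen into the detent (wing point 30.5 to 34.5 mm above the plate), within 13 mm of the mid-float point (angle between the x axis of wing and the y axis of drive, either way round below 0.25 rad and z of wing in the frame of slot between 0.0305 and 0.0345 m and horizontal distance between wing and locked below 0.013 m and angle between wing's own z axis and vertical below 0.15 rad and contact force between the fingers and anything else below 0.1 N); the robot touches nothing.
It fails at once if the fastener loads the drive or its receptacle with more than 40 N in all contacts together (contact force between fastener and drive above 40 N).
It fails at once if the oil bottle is moved more than 30 mm (distance of oil from where it was at the start of the episode above 0.03 m).
It fails at once if the thread spool is moved more than 30 mm (distance of spool from where it was at the start of the episode above 0.03 m).
It fails at once if the screwdriver is moved more than 30 mm (distance of driver from where it was at the start of the episode above 0.03 m).
It also fails if it takes over 72 s, if anything falls off the work surface, if the arm or the gripper's body presses on something with over 40 N, if the wrist force passes 120 N, or if a joint passes its speed limit or range.

## Working session

There is one attempt and no reset: what is moved stays moved. The work goes in short steps, Python scripts to look and compute and a tool call to move; the robot and the scene stay as the last step left them, time stands still between calls to the robot, and variables do not carry over. Pictures are saved under pics/ and viewed, about 8 in all and at most 12, crops included, and the job is handed in when it is done.

Besides the shell and the picture viewer there is one more tool, called after "Call:" as name(argument=value, ...) on one line, values as JSON. send_rows: Moves the arm, as the interface text tells. Its arguments: {"type":"object","properties":{"targets":{"type":"array","items":{"type":"number"}},"newtons":{"type":"number"}},"required":["targets"]}

```bash
ls; mkdir -p pics
cat > h.py <<'E'
import numpy as np, cv2
from rig import arm
def snap(name,fn,crop=None,scale=1):
    p,d=arm.grab_frame(name); np.savez(f'pics/{fn}.npz',p=p,d=d)
    save(p,fn,crop,scale); return p,d
def save(p,fn,crop=None,scale=1):
    if crop: x0,y0,x1,y1=crop; p=p[y0:y1,x0:x1]
    p=cv2.resize(p,None,fx=scale,fy=scale,interpolation=cv2.INTER_CUBIC)
    cv2.imwrite(f'pics/{fn}.png',p[:,:,::-1])
def ray(c,u,v):
    K=np.array([[c['fx'],0,c['cx']],[0,c['fy'],c['cy']],[0,0,1]])
    x,y=(u-c['cx'])/c['fx'],(v-c['cy'])/c['fy']; a,b=x,y
    for _ in range(20):
        s=1+c['k1']*(a*a+b*b); a,b=x/s,y/s
    return np.array([a,b,1.])
def px(name,u,v,z=None,depth=None):
    c=arm.get_calibration(name); T=np.array(c['world_from_camera']); r=T[:3,:3]@ray(c,u,v); o=T[:3,3]
    t=(z-o[2])/r[2] if z is not None else depth
    return o+t*r
E
python3 - <<'E'
from h import *
snap('top','t0',None,1.5); snap('scene','s0',None,1.5)
print(arm.state()); 
for n in('top','scene'): print(arm.get_calibration(n))
E
```

```text
pics
{'time_s': 0.1, 'joints': array([-1.38928972e+00,  2.63496620e-01, -4.88357201e-02,  1.25939186e+00,
        1.85369792e-05,  1.41549077e+00]), 'dq': array([-1.76304685e-03, -2.84842258e-04,  2.66762197e-03, -9.06070592e-04,
       -7.13252661e-05, -5.50624123e-04]), 'effort': array([ 6.21015075e-03, -6.38575745e+01,  3.85066473e+01,  9.96434363e-03,
        4.37061647e-05,  5.30838349e-05]), 'ee_pos': array([ 0.17345852, -0.49528001,  0.23087588]), 'orientation': array([ 9.85853072e-01,  1.67611170e-01,  3.19006774e-06, -4.64017316e-04]), 'contact_force': array([0.87123874, 0.15990119, 0.70172992]), 'moment': array([-0.0427977 , -0.00816342,  0.01213222]), 'gripper_width': 0.08546069462282258}
{'fx': 439.90498484470527, 'fy': 439.90498484470527, 'cx': 260.89412223681256, 'cy': 198.29151462627345, 'k1': -0.08489545606484557, 'world_from_camera': array([[ 0.02591775, -0.99396512,  0.10659086,  0.45702169],
       [-0.99963721, -0.026551  , -0.00452594,  0.13134817],
       [ 0.00732872, -0.10643489, -0.99429267,  0.98236559],
       [ 0.        ,  0.        ,  0.        ,  1.        ]])}
{'fx': 437.2745307452218, 'fy': 437.2745307452218, 'cx': 249.60705356109713, 'cy': 189.88092018962365, 'k1': 0.028223728150784038, 'world_from_camera': array([[ 0.81725332,  0.48334373, -0.31380864,  0.86304199],
       [ 0.57618796, -0.69500698,  0.43008457, -0.24568333],
       [-0.01022051, -0.5323008 , -0.84649359,  0.85934713],
       [ 0.        ,  0.        ,  0.        ,  1.        ]])}
```

View pics/t0.png

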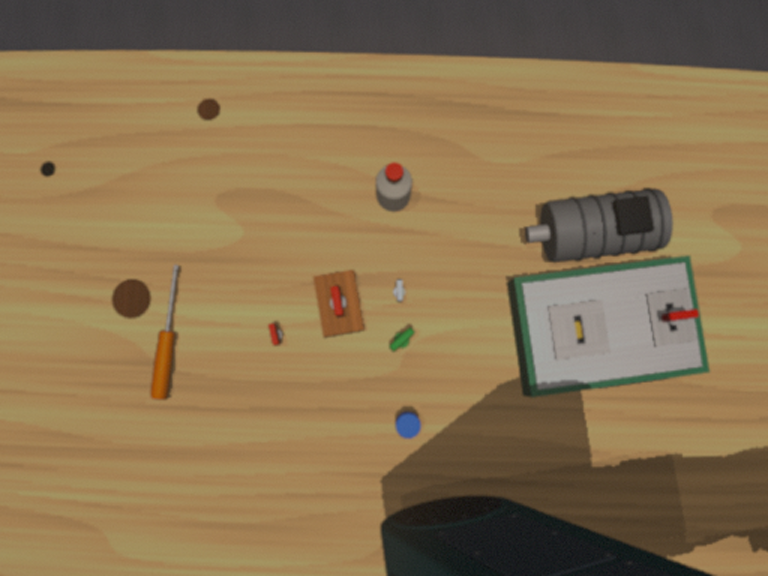

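View pics/s0.png

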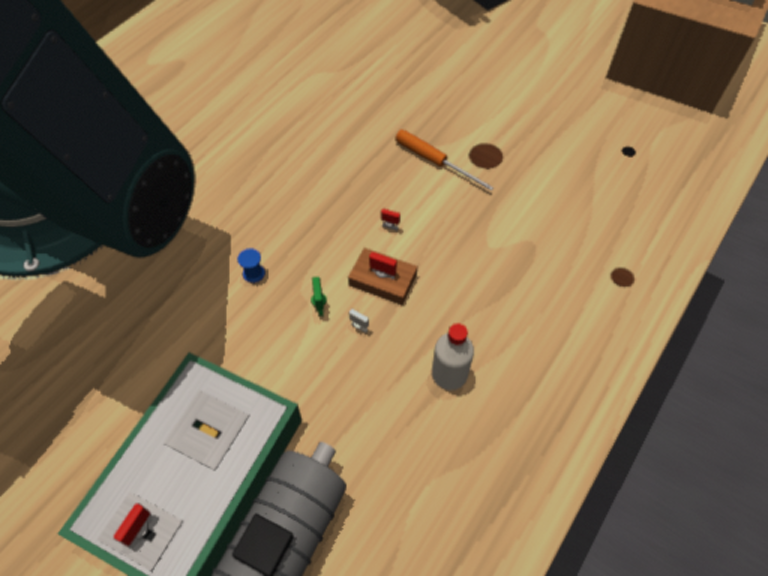

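The top view shows three reds:
- A small red piece lying on the bench at (276,333).
- A large red wing standing in the wooden block at (338,300).
- The fixed locked fastener in the drive at (680,315).

There are also green (401,338) and white (399,290) look-alikes. The one in the block is meant, as the larger loose red one. I'll confirm it in an enlarged crop, along with the slot plate.

Run:
```python
from h import *
p=np.load('pics/t0.npz')['p']
a=cv2.resize(p[175:235,170:250],None,fx=8,fy=8,interpolation=cv2.INTER_CUBIC)[:, :640]
b=cv2.resize(p[165:270,330:480],None,fx=5,fy=5,interpolation=cv2.INTER_CUBIC)
cv2.imwrite('pics/c1.png',a[:,:,::-1]); cv2.imwrite('pics/c2.png',b[:,:,::-1])
```

```text
(no output)
```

View pics/c1.png

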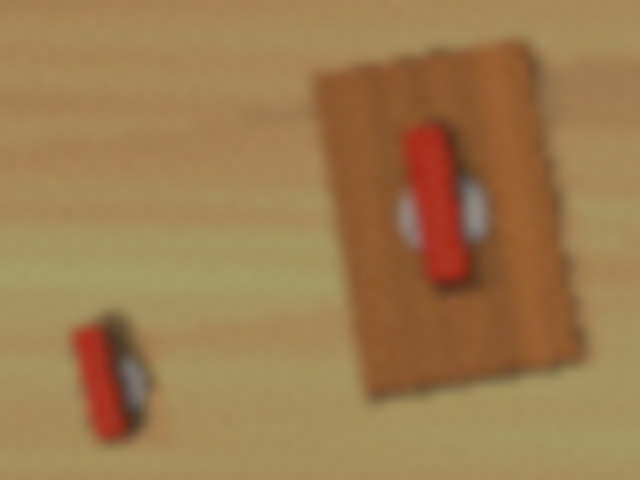

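View pics/c2.png

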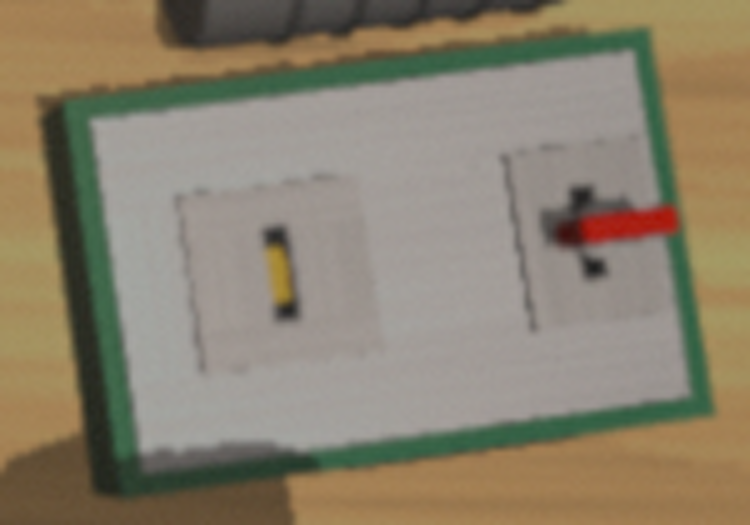

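The crop confirms it: the large wing stands in the block, centred at about (438,205) in the crop. The small red one lies outside the block. The slot centre is at about (281,273) in the drive crop.

Run:
```python
from h import *
A=lambda x,y:(170+(x+.5)/8-.5,175+(y+.5)/8-.5)
B=lambda x,y:(330+(x+.5)/5-.5,165+(y+.5)/5-.5)
w=[px('top',*A(*q),z=.062) for q in[(406,128),(447,125),(470,280),(430,285)]]
print('wing',np.mean(w,0)*1e3); d=(w[0]+w[1]-w[2]-w[3])/2;print('yaw',np.degrees(np.arctan2(d[1],d[0])),np.linalg.norm(d))
b=[px('top',*A(*q),z=.025) for q in[(315,75),(525,42),(583,357),(370,398)]]
print('block',np.mean(b,0)*1e3,[np.linalg.norm(b[i]-b[i-1]) for i in range(4)]); d=(b[0]+b[1]-b[2]-b[3])/2;print('yaw',np.degrees(np.arctan2(d[1],d[0])))
c=[px('top',*B(*q),z=.06) for q in[(65,102),(650,30),(713,410),(124,490)]]
print('drive',np.mean(c,0)*1e3,[np.linalg.norm(c[i]-c[i-1]) for i in range(4)]); 
d=(c[0]+c[1]-c[2]-c[3])/2; e=(c[0]+c[3]-c[1]-c[2])/2
ya=[np.arctan2(d[1],d[0]),np.arctan2(-e[0],e[1])];print('yaw',np.degrees(ya))
s=px('top',*B(281,273),z=.064); t=np.mean(ya); o=np.mean(c,0)
R=np.array([[np.cos(t),-np.sin(t)],[np.sin(t),np.cos(t)]])
print('slot',s*1e3,'in drive',R.T@(s-o)[:2]*1e3)
pl=[px('top',*B(*q),z=.064) for q in[(180,195),(360,177),(380,350),(205,372)]];print('plate',np.mean(pl,0)*1e3,R.T@(np.mean(pl,0)-o)[:2]*1e3)
# scene view: slot centre (207,429)/1.5
print('slot scene',px('scene',207/1.5,429/1.5,z=.064)*1e3)
d=np.load('pics/t0.npz')['d'];u,v=A(438,205);print('z wing',px('top',u,v,depth=d[int(round(v)),int(round(u))]))
u,v=B(330,230);print('z plate',px('top',u,v,depth=d[int(round(v)),int(round(u))]))
```

```text
wing [549.8062034  203.91852486  62.        ]
yaw 10.50563346176834 0.0417416914047314
block [550.06166089 204.01449809  25.        ] [np.float64(0.09009786274485898), np.float64(0.05837524872176955), np.float64(0.08814153293399886), np.float64(0.05898045250799789)]
yaw 11.958257801833042
drive [ 526.71267159 -186.73303489   60.        ] [np.float64(0.16510558451907806), np.float64(0.259662748824267), np.float64(0.1655194813471772), np.float64(0.2580141035753803)]
yaw [8.82938283 8.57131726]
slot [ 518.1855855  -137.24139467   64.        ] in drive [-0.94251961 50.2120036 ]
plate [ 518.11478143 -137.51366257   64.        ] [-1.05369405 49.953579  ]
slot scene [ 518.72342296 -137.04500067   64.        ]
z wing [0.54930589 0.20371791 0.0651599 ]
z plate [ 0.53678242 -0.15791733  0.06541595]
```

Call:
send_rows(targets=[8.5,0,0,0,0,0,-10.7,8.5,0,0,0,0,0,-10.7,8.5,0,0,0,0,0,-10.7,8.5,0,0,0,0,0,-10.7,8.5,0,0,0,0,0,-10.7,8.5,0,0,0,0,0,-10.7,8.5,0,0,0,0,0,-10.7,8.5,0,0,0,0,0,-10.7,8.5,0,0,0,0,0,-10.7,8.5,0,0,0,0,0,-10.7,8.5,0,0,0,0,0,-10.7,8.5,0,0,0,0,0,-10.7,8.5,0,0,0,0,0,-10.7,8.5,0,0,0,0,0,-10.7,8.5,0,0,0,0,0,-10.7,8.5,0,0,0,0,0,-10.7,8.5,0,0,0,0,0,-0.5,8.5,0,0,0,0,0,0], newtons=60)

```text
time_s: 2.35
ee_pos: [0.1735, -0.4954, 0.2311]
orientation: [-0.094, 0.996, 0.0, -0.0]
contact_force: [0.2, 0.1, 0.9]
gripper_width: 0.0854
```

```bash
cat >> h.py <<'E'
from scipy.spatial.transform import Rotation as Ro
def go(target,yaw=None):
    s=arm.state(); R=Ro.from_quat(s['orientation']).as_matrix()
    y=np.degrees(np.arctan2(R[1,0],R[0,0]))
    print('t',s['time_s'],'tcp mm',np.round(s['ee_pos']*1e3,2),'yaw',round(y,2),'tilt',np.round(R[:2,2],4),'F',np.round(s['contact_force'],2),'M',np.round(s['moment'],2),'w',round(s['gripper_width']*1e3,2),'joints',np.round(s['joints'],2))
    if target is not None: print('tool shift cm',np.round(R.T@(np.array(target)-s['ee_pos'])*100,3))
    if yaw is not None: print('turn z deg',round((y-yaw+180)%360-180,2))
E
python3 -c "
from h import *
go([.55,.204,.12],191)"
```

```text
t 2.35 tcp mm [ 173.48 -495.43  231.14] yaw -169.23 tilt [-0.0001  0.0003] F [0.21 0.14 0.88] M [-0.   -0.01 -0.  ] w 85.4 joints [-1.39  0.26 -0.05  1.26 -0.   -1.58]
tool shift cm [-50.056  61.674  11.135]
turn z deg -0.23
```

Call:
send_rows(targets=[8.5,-2.5,3.08,0,0,0,0,8.5,-2.5,3.08,0,0,0,0,8.5,-2.5,3.08,0,0,0,0,8.5,-2.5,3.08,0,0,0,0,8.5,-2.5,3.08,0,0,0,0,8.5,-2.5,3.08,0,0,0,0,8.5,-2.5,3.08,0,0,0,0,8.5,-2.5,3.08,0,0,0,0,8.5,-2.5,3.08,0,0,0,0,8.5,-2.5,3.08,0,0,0,0,8.5,-2.5,3.08,0,0,0,0,8.5,-2.5,3.08,0,0,0,0,8.5,-2.5,3.08,0,0,0,0,8.5,-2.5,3.08,0,0,0,0,8.5,-2.5,3.08,0,0,0,0,8.5,-2.5,3.08,0,0,0,0,8.5,-2.5,3.08,0,0,0,0,8.5,-2.5,3.08,0,0,0,0,8.5,-2.5,3.08,0,0,0,0,8.5,-2.5,3.08,0,0,0,0])

```text
time_s: 4.85
ee_pos: [0.5472, 0.2058, 0.2312]
orientation: [-0.094, 0.996, -0.0, -0.0]
contact_force: [0.5, -0.6, -1.1]
gripper_width: 0.0853
```

Call:
send_rows(targets=[5,0,0,4,0,0,0,5,0,0,4,0,0,0,5,0,0,3,0,0,0,5,0,0,0,0,0,-0.2,5,0,0,0,0,0,0])

```text
time_s: 5.48
ee_pos: [0.5474, 0.2047, 0.1225]
orientation: [-0.097, 0.995, 0.0, 0.001]
contact_force: [0.1, 0.4, 0.6]
gripper_width: 0.05
```

```bash
python3 -c "
from h import *
go([.55,.204,.034],191)
snap('scene','s1',(180,120,340,240),5)"
```

```text
t 5.475 tcp mm [547.39 204.66 122.51] yaw -168.88 tilt [0.0013 0.0003] F [0.14 0.43 0.61] M [-0.03 -0.06 -0.01] w 50.01 joints [ 0.22  0.41 -0.12  1.04  0.    0.02]
tool shift cm [-0.232 -0.116  8.851]
turn z deg 0.12
```

View pics/s1.png

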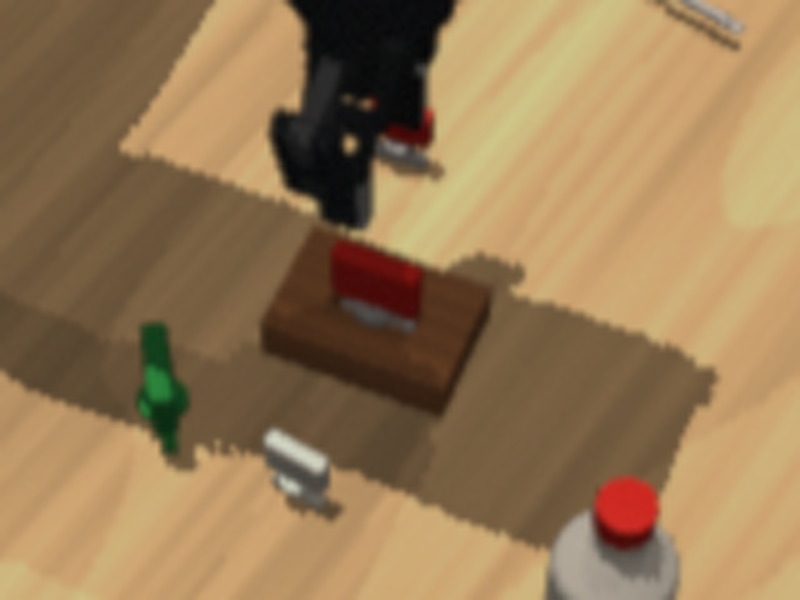

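The fingers are above the block and aligned with the wing, which is at about (376,275) in the crop. Now I'll descend and grip.

Call:
send_rows(targets=[5,-0.23,-0.12,3,0,0,0,5,0,0,3,0,0,0,5,0,0,2.5,0,0,0,5,0,0,0.3,0,0,0.1,5,0,0,0,0,0,0])

```text
time_s: 6.15
ee_pos: [0.5501, 0.204, 0.0346]
orientation: [-0.097, 0.995, 0.0, 0.001]
contact_force: [-0.6, -0.2, -0.0]
gripper_width: 0.0502
```

Call:
send_rows(targets=[0.5,0,0,0,0,0,0,0.5,0,0,0,0,0,0,0.5,0,0,0,0,0,0,0.5,0,0,0,0,0,0,0.5,0,0,0,0,0,0,0.5,0,0,0,0,0,0], newtons=60)

```text
time_s: 6.9
ee_pos: [0.5497, 0.2039, 0.0342]
orientation: [-0.097, 0.995, 0.0, 0.001]
contact_force: [-1.5, -0.2, 7.4]
gripper_width: 0.0108
```

```bash
python3 -c "
from h import *
go([.55,.204,.034],191)"
```

```text
t 6.9 tcp mm [549.72 203.86  34.15] yaw -168.91 tilt [0.0013 0.0001] F [-1.48 -0.21  7.36] M [-0.12  0.31 -0.09] w 10.83 joints [ 0.22  0.49 -0.25  0.82 -0.    0.02]
tool shift cm [-0.03   0.009  0.015]
turn z deg 0.09
```

Call:
send_rows(targets=[0.5,0,0,-0.5,0,0,0,0.5,0,0,-2.5,0,0,0,0.5,0,0,-3,0,0,0,0.5,0,0,-3,0,0,0,0.5,0,0,-3,0,0,0,0.5,0,0,0,0,0,0], newtons=80)

```text
time_s: 7.65
ee_pos: [0.5503, 0.2041, 0.1556]
orientation: [-0.097, 0.995, 0.0, 0.002]
contact_force: [0.7, 1.0, -0.5]
gripper_width: 0.0105
```

```bash
python3 -c "
from h import *
go([.5184,-.1372,.13],180+8.7)"
```

```text
t 7.65 tcp mm [550.3  204.09 155.56] yaw -168.9 tilt [0.0036 0.0008] F [ 0.66  0.97 -0.49] M [ 0.04 -0.01  0.02] w 10.51 joints [ 0.22  0.4  -0.05  1.12  0.    0.02]
tool shift cm [  9.71  -32.877   2.516]
turn z deg 2.4
```

Call:
send_rows(targets=[0.5,0.81,-2.74,0,0,0,0,0.5,0.81,-2.74,0,0,0,0,0.5,0.81,-2.74,0,0,0,0,0.5,0.81,-2.74,0,0,0,0,0.5,0.81,-2.74,0,0,0,0,0.5,0.81,-2.74,0,0,0,0,0.5,0.81,-2.74,0,0,0,0,0.5,0.81,-2.74,0,0,0,0,0.5,0.81,-2.74,0,0,0,0,0.5,0.81,-2.74,0,0,0,0,0.5,0.81,-2.74,0,0,0,0,0.5,0.81,-2.74,0,0,0,0,0.5,0,0,1.8,0,0,2.4,0.5,0,0,0,0,0,0,0.5,0,0,0,0,0,0])

```text
time_s: 9.52
ee_pos: [0.5171, -0.1373, 0.1354]
orientation: [-0.076, 0.997, 0.0, -0.0]
contact_force: [0.5, -0.1, 0.2]
gripper_width: 0.0106
```

```bash
python3 -c "
from h import *
go([.5184,-.1372,.115],180+8.7)
a,_=arm.grab_frame('scene');b,_=arm.grab_frame('top');np.savez('pics/h.npz',a=a,b=b)
a=cv2.resize(a[215:345,60:220],None,fx=5,fy=5,interpolation=cv2.INTER_CUBIC)
cv2.imwrite('pics/s2.png',a[:600,:800,::-1])"
```

```text
t 9.525 tcp mm [ 517.13 -137.25  135.42] yaw -171.23 tilt [-0.0003  0.0001] F [ 0.47 -0.12  0.17] M [-0.01 -0.01 -0.01] w 10.61 joints [-0.41  0.33 -0.22  1.02 -0.   -0.56]
tool shift cm [-0.127 -0.015  2.042]
turn z deg 0.07
```

View pics/s2.png

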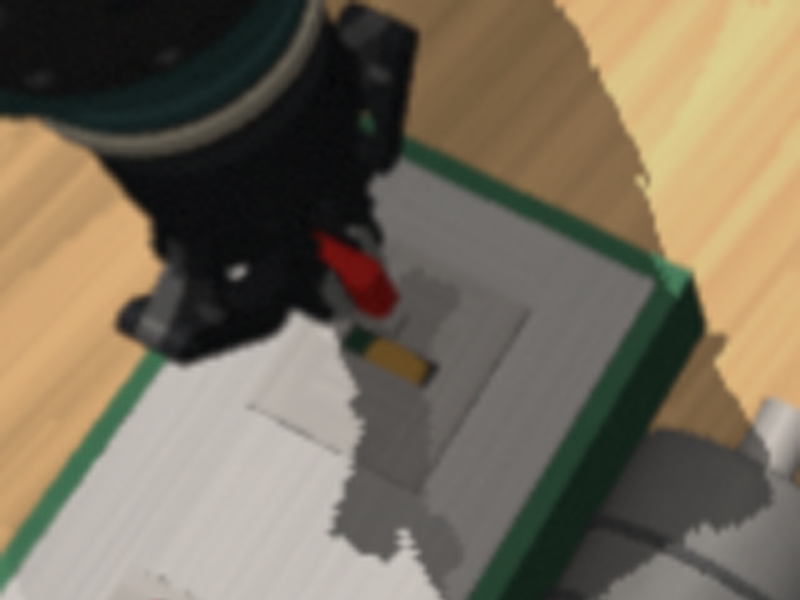

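The wing is over the slot, with its red end at about (380,300). The slot with the yellow plunger is at (395,358). I'll check the hold by projecting the model into this frame.

```bash
cat >> h.py <<'E'
def proj(name,P):
    c=arm.get_calibration(name); T=np.linalg.inv(np.array(c['world_from_camera'])); q=P@T[:3,:3].T+T[:3,3]
    xy=q[:,:2]/q[:,2:]; xy=xy*(1+c['k1']*(xy**2).sum(1))[:,None]
    return np.c_[xy[:,0]*c['fx']+c['cx'],xy[:,1]*c['fy']+c['cy']]
E
python3 - <<'E'
from h import *
im=np.load('pics/h.npz')['a']; x0,y0,S=115,250,10
c=cv2.resize(im[y0:y0+55,x0:x0+40+35],None,fx=S,fy=S,interpolation=cv2.INTER_CUBIC)
c=np.clip(255*(c/255.)**.6,0,255).astype(np.uint8)
s=arm.state();th=np.radians(8.75);wp=s['ee_pos']+[0,0,.0169]
R=np.array([[np.cos(th),-np.sin(th),0],[np.sin(th),np.cos(th),0],[0,0,1]])
def draw(L,col):
    q=proj('scene',wp+np.array(L)/1e3@R.T); q=((q-[x0,y0]+.5)*S).astype(np.int32); cv2.polylines(c,[q],True,col,1)
rect=lambda a,b,z:[(-a,-b,z),(a,-b,z),(a,b,z),(-a,b,z)]
draw(rect(21,6,11),(255,255,0)); draw(rect(21,6,-21),(255,128,0))
t=np.linspace(0,6.28,30);draw(np.c_[12*np.cos(t),12*np.sin(t),0*t-26],(0,255,255)); draw(rect(18,4,-39),(0,255,0))
wp=np.array([.5184,-.1372,.064]); draw(rect(20,5.5,0),(255,0,255))
cv2.imwrite('pics/ov.png',c[:,:,::-1])
E
```

```text
(no output)
```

View pics/ov.png

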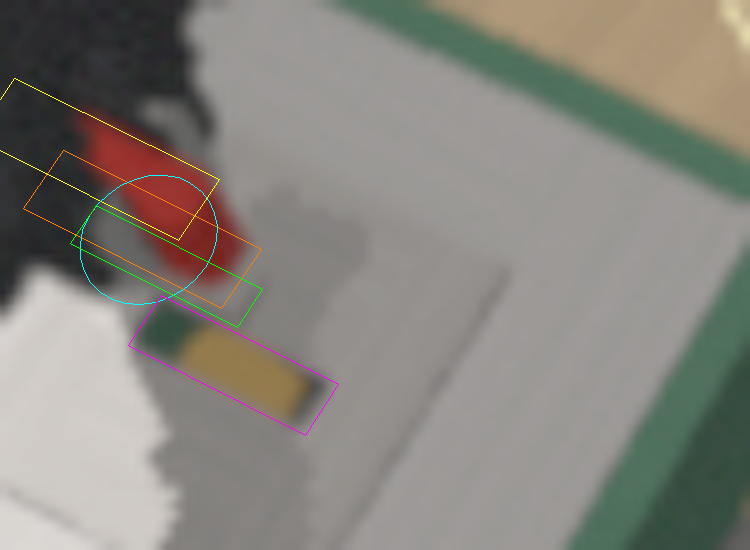

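Run:
```python
from h import *
S=10
def pan(im,wp,yaw,x0,y0):
    c=cv2.resize(im[y0:y0+45,x0:x0+38],None,fx=S,fy=S,interpolation=cv2.INTER_CUBIC)
    c=np.clip(255*(c/255.)**.6,0,255).astype(np.uint8); th=np.radians(yaw)
    R=np.array([[np.cos(th),-np.sin(th),0],[np.sin(th),np.cos(th),0],[0,0,1]])
    def draw(L,col):
        q=proj('scene',wp+np.array(L)/1e3@R.T); q=((q-[x0,y0]+.5)*S).astype(np.int32); cv2.polylines(c,[q],True,col,1)
    rect=lambda a,b,z:[(-a,-b,z),(a,-b,z),(a,b,z),(-a,b,z)]
    draw(rect(21,6,11),(255,255,0)); draw(rect(21,6,-21),(0,255,0))
    t=np.linspace(0,6.28,30);draw(np.c_[12*np.cos(t),12*np.sin(t),0*t-26],(0,255,255))
    return c
a=pan(np.load('pics/s1.npz')['p'],np.array([.55,.204,.051]),11,236,160)
b=pan(np.load('pics/h.npz')['a'],arm.state()['ee_pos']+[0,0,.0169],8.75,112,245)
cv2.imwrite('pics/ov2.png',np.hstack([a,b])[:,:,::-1])
```

```text
(no output)
```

View pics/ov2.png

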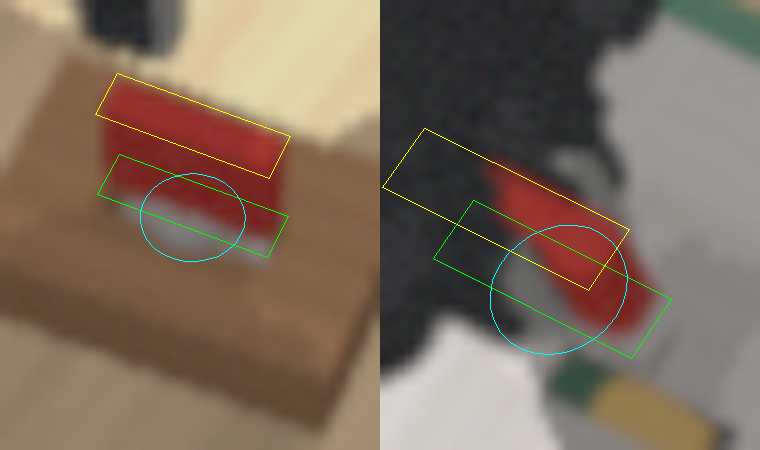

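The projections match the held wing: upright, top corner within about 1 mm. The slot outline also agrees. Now I'll correct the offset and go down to just above the plate.

Call:
send_rows(targets=[0.5,-0.13,-0.02,1.5,0,0,0.07,0.5,0,0,1.5,0,0,0,0.5,0,0,1,0,0,0,0.5,0,0,0.2,0,0,0,0.5,0,0,0,0,0,0,0.5,0,0,0,0,0,0])

```text
time_s: 10.38
ee_pos: [0.5188, -0.1376, 0.0937]
orientation: [-0.075, 0.997, -0.0, 0.0]
contact_force: [0.3, 0.3, -1.0]
gripper_width: 0.0108
```

```bash
python3 -c "
from h import *
go([.5184,-.1372,.0870],180+8.7)"
```

```text
t 10.375 tcp mm [ 518.78 -137.64   93.69] yaw -171.37 tilt [ 0.0007 -0.0003] F [ 0.3   0.29 -0.98] M [-0.04  0.01  0.02] w 10.82 joints [-0.41  0.36 -0.29  0.92  0.   -0.56]
tool shift cm [0.032 0.049 0.669]
turn z deg -0.07
```

Call:
send_rows(targets=[0.5,0.02,0.04,0.1,0,0,0,0.5,0,0,0.1,0,0,0,0.5,0,0,0.1,0,0,0,0.5,0,0,0.1,0,0,0,0.5,0,0,0,0,0,0])

```text
time_s: 11.0
ee_pos: [0.5182, -0.1372, 0.0892]
orientation: [-0.075, 0.997, 0.0, -0.0]
contact_force: [-0.5, 0.6, -1.4]
gripper_width: 0.0109
```

Call:
send_rows(targets=[0.5,0,0,0.05,0,0,0,0.5,0,0,0.05,0,0,0,0.5,0,0,0.05,0,0,0,0.5,0,0,0,0,0,0])

```text
time_s: 11.5
ee_pos: [0.5182, -0.1371, 0.0877]
orientation: [-0.075, 0.997, 0.0, -0.0]
contact_force: [0.4, 0.8, -1.7]
gripper_width: 0.0108
```

Call:
send_rows(targets=[0.5,0,0,0.05,0,0,0,0.5,0,0,0.05,0,0,0,0.5,0,0,0,0,0,0])

```text
time_s: 11.88
ee_pos: [0.5182, -0.1372, 0.0867]
orientation: [-0.075, 0.997, 0.0, -0.0]
contact_force: [0.7, -0.1, -1.4]
gripper_width: 0.0106
```

Call:
send_rows(targets=[0.5,0,0,0.05,0,0,0,0.5,0,0,0.05,0,0,0,0.5,0,0,0,0,0,0])

```text
time_s: 12.25
ee_pos: [0.5182, -0.1371, 0.0858]
orientation: [-0.075, 0.997, 0.0, -0.0]
contact_force: [0.8, -0.2, -0.1]
gripper_width: 0.0104
```

Call:
send_rows(targets=[0.5,0,0,0.05,0,0,0,0.5,0,0,0.05,0,0,0,0.5,0,0,0.05,0,0,0,0.5,0,0,0,0,0,0])

```text
time_s: 12.75
ee_pos: [0.5182, -0.1372, 0.0842]
orientation: [-0.075, 0.997, -0.0, -0.0]
contact_force: [-0.6, -0.2, -0.3]
gripper_width: 0.0108
```

Call:
send_rows(targets=[0.5,0,0,0.05,0,0,0,0.5,0,0,0.05,0,0,0,0.5,0,0,0.05,0,0,0,0.5,0,0,0,0,0,0])

```text
time_s: 13.25
ee_pos: [0.5183, -0.1372, 0.0827]
orientation: [-0.075, 0.997, 0.0, -0.0]
contact_force: [0.7, -0.1, -1.4]
gripper_width: 0.0104
```

```bash
python3 -c "
from h import *
go(None)"
```

```text
t 13.25 tcp mm [ 518.25 -137.17   82.74] yaw -171.37 tilt [-0.  0.] F [ 0.69 -0.05 -1.45] M [-0.01 -0.01  0.03] w 10.39 joints [-0.41  0.37 -0.31  0.89  0.   -0.56]
```

The lugs are in the slot without contact. Next I'll press down against the spring.

Call:
send_rows(targets=[0.5,0,0,0.1,0,0,0,0.5,0,0,0.1,0,0,0,0.5,0,0,0.1,0,0,0,0.5,0,0,0,0,0,0])

```text
time_s: 13.75
ee_pos: [0.5183, -0.1372, 0.0798]
orientation: [-0.075, 0.997, -0.0, 0.0]
contact_force: [-0.8, -0.6, 3.1]
gripper_width: 0.0107
```

Call:
send_rows(targets=[0.5,0,0,0.1,0,0,0,0.5,0,0,0.1,0,0,0,0.5,0,0,0,0,0,0])

```text
time_s: 14.12
ee_pos: [0.5183, -0.1372, 0.0778]
orientation: [-0.075, 0.997, -0.0, 0.0]
contact_force: [-0.8, 0.9, 4.4]
gripper_width: 0.0104
```

Call:
send_rows(targets=[0.5,0,0,0.05,0,0,0,0.5,0,0,0.05,0,0,0,0.5,0,0,0,0,0,0])

```text
time_s: 14.5
ee_pos: [0.5184, -0.1372, 0.0769]
orientation: [-0.075, 0.997, -0.0, 0.0]
contact_force: [-0.2, -0.2, 5.9]
gripper_width: 0.0108
```

```bash
python3 -c "
from h import *
go(None)"
```

```text
t 14.5 tcp mm [ 518.36 -137.19   76.9 ] yaw -171.37 tilt [ 0.0003 -0.0001] F [-0.17 -0.24  5.93] M [ 0.05  0.23 -0.02] w 10.76 joints [-0.41  0.38 -0.32  0.87  0.   -0.56]
```

Call:
send_rows(targets=[0.5,0,0,0.05,0,0,0,0.5,0,0,0.05,0,0,0,0.5,0,0,0.05,0,0,0,0.5,0,0,0.05,0,0,0,0.5,0,0,0,0,0,0])

```text
time_s: 15.12
ee_pos: [0.5184, -0.1372, 0.075]
orientation: [-0.075, 0.997, -0.0, 0.0]
contact_force: [-1.6, 0.3, 8.0]
gripper_width: 0.0105
```

Call:
send_rows(targets=[0.5,0,0,0.05,0,0,0,0.5,0,0,0,0,0,0])

```text
time_s: 15.38
ee_pos: [0.5184, -0.1372, 0.0745]
orientation: [-0.075, 0.997, -0.0, 0.0]
contact_force: [-2.3, 0.2, 8.7]
gripper_width: 0.011
```

```bash
python3 -c "
from h import *
go(None)"
```

```text
t 15.375 tcp mm [ 518.4  -137.21   74.54] yaw -171.37 tilt [ 0.0005 -0.0002] F [-2.26  0.19  8.69] M [0.22 0.32 0.  ] w 10.97 joints [-0.41  0.38 -0.32  0.87  0.   -0.56]
```

Call:
send_rows(targets=[0.5,0,0,0.04,0,0,0,0.5,0,0,0,0,0,0,0.5,0,0,0,0,0,3,0.5,0,0,0,0,0,3,0.5,0,0,0,0,0,0])

```text
time_s: 16.0
ee_pos: [0.5185, -0.1373, 0.0742]
orientation: [-0.023, 1.0, -0.0, 0.0]
contact_force: [-2.4, -0.4, 9.5]
gripper_width: 0.0107
```

```bash
python3 -c "
from h import *
go(None)"
```

```text
t 16.0 tcp mm [ 518.45 -137.26   74.19] yaw -177.42 tilt [ 0.0006 -0.0003] F [-2.37 -0.38  9.48] M [ 0.13  0.23 -0.01] w 10.69 joints [-0.41  0.38 -0.33  0.87 -0.   -0.46]
```

Call:
send_rows(targets=[0.5,0,0,0,0,0,3,0.5,0,0,0,0,0,3,0.5,0,0,0,0,0,3,0.5,0,0,0,0,0,0])

```text
time_s: 16.5
ee_pos: [0.5187, -0.1374, 0.0743]
orientation: [0.056, 0.998, -0.0, 0.001]
contact_force: [0.3, 0.5, 8.7]
gripper_width: 0.0108
```

```bash
python3 -c "
from h import *
go(None)"
```

```text
t 16.5 tcp mm [ 518.69 -137.37   74.31] yaw 173.58 tilt [ 0.0011 -0.0005] F [0.31 0.46 8.68] M [ 0.04  0.05 -0.  ] w 10.84 joints [-0.41  0.38 -0.32  0.87 -0.   -0.3 ]
```

Call:
send_rows(targets=[0.5,0,0,0,0,0,5,0.5,0,0,0,0,0,5,0.5,0,0,0,0,0,5,0.5,0,0,0,0,0,5,0.5,0,0,0,0,0,5,0.5,0,0,0,0,0,5,0.5,0,0,0,0,0,0])

```text
time_s: 17.38
ee_pos: [0.5188, -0.1374, 0.0743]
orientation: [0.313, 0.95, -0.0, 0.001]
contact_force: [0.3, 0.6, 8.6]
gripper_width: 0.0107
```

```bash
python3 -c "
from h import *
go([.5184,-.1372,.0742])"
```

```text
t 17.375 tcp mm [ 518.79 -137.43   74.32] yaw 143.55 tilt [ 0.0012 -0.0006] F [0.32 0.62 8.56] M [ 0.05 -0.01 -0.01] w 10.67 joints [-0.41  0.38 -0.32  0.87 -0.    0.23]
tool shift cm [ 0.045 -0.005  0.012]
```

Step 2 is in progress: it has turned 45° at about 9 N. Next is the rest of the turn.

Call:
send_rows(targets=[0.5,0,0,0,0,0,5,0.5,0,0,0,0,0,5,0.5,0,0,0,0,0,5,0.5,0,0,0,0,0,5,0.5,0,0,0,0,0,5,0.5,0,0,0,0,0,5,0.5,0,0,0,0,0,5,0.5,0,0,0,0,0,0])

```text
time_s: 18.38
ee_pos: [0.5188, -0.1374, 0.0743]
orientation: [0.584, 0.812, 0.0, 0.001]
contact_force: [-0.1, 0.0, 7.8]
gripper_width: 0.0107
```

Call:
send_rows(targets=[0.5,0,0,0,0,0,3,0.5,0,0,0,0,0,3,0.5,0,0,0,0,0,0])

```text
time_s: 18.75
ee_pos: [0.5188, -0.1374, 0.0743]
orientation: [0.625, 0.78, 0.0, 0.001]
contact_force: [-0.5, -0.0, 8.4]
gripper_width: 0.0108
```

```bash
python3 -c "
from h import *
go([.5184,-.1372,.0742],98.7)"
```

```text
t 18.75 tcp mm [ 518.78 -137.42   74.32] yaw 102.58 tilt [ 0.0012 -0.0005] F [-0.51 -0.04  8.37] M [ 0.02  0.01 -0.03] w 10.75 joints [-0.41  0.38 -0.32  0.87 -0.    0.94]
tool shift cm [ 0.03  -0.033  0.012]
turn z deg 3.88
```

Call:
send_rows(targets=[0.5,0,0,0,0,0,3.9,0.5,0,0,0,0,0,0,0.5,0,0,0,0,0,0])

```text
time_s: 19.12
ee_pos: [0.5187, -0.1374, 0.0743]
orientation: [0.651, 0.759, 0.0, 0.001]
contact_force: [-0.6, -0.1, 8.8]
gripper_width: 0.0105
```

```bash
python3 -c "
from h import *
go([.5184,-.1372,.0742],98.7)"
```

```text
t 19.125 tcp mm [ 518.73 -137.4    74.3 ] yaw 98.72 tilt [ 0.0011 -0.0005] F [-0.59 -0.14  8.77] M [ 0.03 -0.03  0.03] w 10.48 joints [-0.41  0.38 -0.32  0.87 -0.    1.01]
tool shift cm [ 0.025 -0.03   0.01 ]
turn z deg 0.02
```

Call:
send_rows(targets=[0.5,0,0,-0.1,0,0,0,0.5,0,0,-0.1,0,0,0,0.5,0,0,-0.1,0,0,0,0.5,0,0,-0.1,0,0,0,0.5,0,0,0,0,0,0])

```text
time_s: 19.75
ee_pos: [0.5187, -0.1374, 0.0781]
orientation: [0.651, 0.759, 0.0, 0.0]
contact_force: [1.2, -0.8, 4.8]
gripper_width: 0.0107
```

```bash
python3 -c "
from h import *
go([.5184,-.1372,.0796],98.7)"
```

```text
t 19.75 tcp mm [ 518.66 -137.38   78.14] yaw 98.72 tilt [ 0.0009 -0.0004] F [ 1.24 -0.78  4.83] M [-0.14 -0.26 -0.01] w 10.66 joints [-0.41  0.38 -0.32  0.88 -0.    1.01]
tool shift cm [ 0.021 -0.023 -0.146]
turn z deg 0.02
```

Call:
send_rows(targets=[0.5,0,0,-0.06,0,0,0,0.5,0,0,-0.06,0,0,0,0.5,0,0,0,0,0,0])

```text
time_s: 20.12
ee_pos: [0.5184, -0.1373, 0.0792]
orientation: [0.651, 0.759, 0.0, 0.0]
contact_force: [2.3, -1.4, 3.7]
gripper_width: 0.0107
```

```bash
python3 -c "
from h import *
go([.5184,-.1372,.0796],98.7)"
```

```text
t 20.125 tcp mm [ 518.43 -137.28   79.17] yaw 98.72 tilt [ 0.0004 -0.0002] F [ 2.29 -1.39  3.71] M [-0.28 -0.54 -0.02] w 10.69 joints [-0.41  0.37 -0.32  0.88 -0.    1.01]
tool shift cm [ 0.008 -0.002 -0.043]
turn z deg 0.02
```

Call:
send_rows(targets=[1.6,0,0,0,0,0,0,2.5,0,0,0,0,0,0,4,0,0,0,0,0,0,4,0,0,0,0,0,0,4,0,0,-1,0,0,0,4,0,0,-3,0,0,0,4,0,0,-4,0,0,0,4,0,0,-4,0,0,0,4,0,0,-4,0,0,0,4,0,0,0,0,0,0])

```text
time_s: 21.38
ee_pos: [0.5193, -0.1376, 0.2423]
orientation: [0.651, 0.759, 0.001, 0.002]
contact_force: [0.2, -0.6, -1.3]
gripper_width: 0.0399
```

Run:
```python
from h import *
go(None)
im,d=arm.grab_frame('scene'); x0,y0,S=60,245,6
c=cv2.resize(im[y0:y0+100,x0:x0+130],None,fx=S,fy=S,interpolation=cv2.INTER_CUBIC)
c=np.clip(255*(c/255.)**.6,0,255).astype(np.uint8); th=np.radians(98.7)
R=np.array([[np.cos(th),-np.sin(th),0],[np.sin(th),np.cos(th),0],[0,0,1]])
wp=np.array([.5184,-.1372,.0965])
def draw(L,col):
    q=proj('scene',wp+np.array(L)/1e3@R.T); q=((q-[x0,y0]+.5)*S).astype(np.int32); cv2.polylines(c,[q],True,col,1)
rect=lambda a,b,z:[(-a,-b,z),(a,-b,z),(a,b,z),(-a,b,z)]
draw(rect(21,6,11),(255,255,0))
cv2.imwrite('pics/fin.png',c[:,:,::-1])
```

```text
t 21.375 tcp mm [ 519.3  -137.61  242.34] yaw 98.73 tilt [ 0.0047 -0.0021] F [ 0.24 -0.6  -1.26] M [ 0.03 -0.01 -0.  ] w 39.9 joints [-0.41  0.28  0.    1.29  0.    1.01]
```

View pics/fin.png

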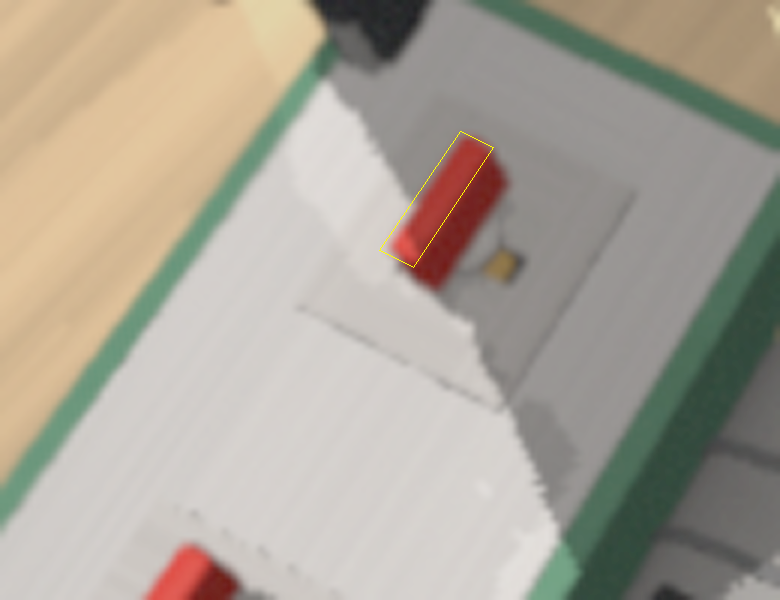

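The wing stands across the slot like its neighbour, at (450,210) in the crop. Its outline is about 1 px off the prediction, so I'll check its height against the fixed locked fastener using depth.

Run:
```python
from h import *
T=np.array(arm.get_calibration('scene')['world_from_camera']); c=arm.get_calibration('scene')
D=[];
for _ in range(4): im,d=arm.grab_frame('scene'); D.append(d)
d=np.median(D,0); hsv=cv2.cvtColor(im,cv2.COLOR_RGB2HSV)
m=((hsv[...,0]<8)|(hsv[...,0]>172))&(hsv[...,1]>150)&(hsv[...,2]>70)
n,l,st,ce=cv2.connectedComponentsWithStats(m.astype(np.uint8))
for i in range(1,n):
    if st[i,4]<40 or ce[i][1]<230 or ce[i][0]>200: continue
    v,u=np.nonzero((l==i)&(d>0)); P=np.array([px('scene',a,b,depth=d[b,a]) for a,b in zip(u,v)])*1e3
    top=P[P[:,2]>np.percentile(P[:,2],97)-6]
    q=top[:,:2]-top[:,:2].mean(0); e=np.linalg.svd(q,full_matrices=False)[2][0]
    print(ce[i],st[i],'z pct',np.percentile(P[:,2],[5,50,75,90,95,99]).round(1),'top mean',top.mean(0).round(1),len(top),'yaw',np.degrees(np.arctan2(e[1],e[0])).round(1))
for u,v in[(105,290),(150,262),(100,310)]: print('panel z',px('scene',u,v,depth=d[v,u])*1e3)
print(arm.state()['time_s'])
```

```text
[133.34146341 279.06707317] [126 268  17  25 164] z pct [ 98.9 107.1 107.7 108.2 108.4 109. ] top mean [ 520.5 -136.7  106.9] 147 yaw -79.5
[ 85.55721393 348.56716418] [ 76 336  20  27 201] z pct [102.1 107.2 107.8 108.6 108.8 109.3] top mean [ 539.5 -270.8  107.2] 184 yaw -80.7
panel z [ 471.8239424  -177.82974825   61.12077712]
panel z [502.90871316 -87.27179169  60.42789112]
panel z [ 491.00582094 -209.99978532   59.66643726]
21.625
```

The wing's top is at 107.1 mm against 107.2 mm for the fixed locked one, with nearly the same yaw, so it is locked. Handing in.

```bash
python3 -c "
from h import *
print(arm.hand_in())"
```

```text
the job is handed in; nothing more can be done
None
```

The red fastener is locked in the drive's access panel. I handed the job in at about 21.6 s of the 72 s allowed. The hand-in gives no verdict, so these are my own checks.

**What I did:** I lifted the large red wing out of the block and put its lugs into the slot, which I found by camera about 10 mm along the float; they went in without any contact. I pressed down to about 9 N, turned it 90° clockwise, let it rise into the detent, opened the fingers and backed off upwards. The highest force I read through the fastener was about 10 N.

**Last checks:**
- **Height:** the wing's top measured 107.1 mm, against 107.2 mm for the fixed locked fastener.
- **Angle:** the wing's yaw was −79.5°, against −80.7° for the fixed one and about −81° expected.
- **Release:** the gripper was clear of everything, about 16 cm above its release height.
- **Small disagreement:** in the final picture the wing's outline sat about 1 pixel (about 2 mm) from the predicted one. That is within the camera calibration error, and the depth reading settled the height.
- **Not re-checked:** I did not measure the oil bottle, spool and screwdriver again. No move went near them, and no unexpected forces showed.

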